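Unclip and open the master-gauge case

TASK

Open the gauge case for the shift check. First pull the spring clip out of the stud that holds the lid down and lay it in the plain open metal tray beside the case; then raise the lid until its folding stay snaps over and locks, and leave the lid standing open on its own. Leave the other things around the case where they are.

Things in the scene. Friction and masses are not known exactly. Their poses are not given: they have to be found in the camera images.
- case: Grey sheet-steel gauge case, 160 mm (x) by 260 mm (y) by 85 mm high without lid, screwed to the bench. Origin: centre of its underside, on the bench. x points from its front (stud) to its back (lid hinge), y to its left, z up. A bracket on the middle of the front reaches 114 mm forward of the origin and carries the stud. A two-link folding stay for the lid sits inside the -y wall.
- lid (a joint): Lid angle in rad, 0 shut, growing as its front edge rises; it turns about the case's y axis through lid_hinge. About 0.45 kg; falls shut if let go low down. The stay stops it at 1.19 rad (do not force it further); its sprung knee goes over by itself once the lid is raised past about 1.13, and the lid then stands locked at about 1.17. The clip, while in, blocks it.
- lid_hinge (a point): Middle of the lid's hinge axis, 83 mm behind the case's origin, 85 mm above the bench. The lid is a flat plate 168 mm (front to back) by 270 mm, its top face 88 mm above the bench when shut.
- lid_handle (a point): Middle of the lid's bar handle: round steel bar 10 mm thick, 100 mm long along the case's y axis, on two posts near its ends, its axis 35 mm above the lid's top face. With the lid shut it is 128 mm in front of the hinge axis and 38 mm above it. It is fixed to the lid and tilts with it: let the bar turn between the fingers, or turn the hand along.
- stud_hole (a point): Centre of the cross hole in the upright steel stud, 92 mm above the bench; x runs along the hole. The stud is 18 mm thick, comes up through the leaf at the lid's front edge (leaf top 88 mm above the bench) and ends 106 mm above the bench.
- clip_loop (a point): Centre of the clip's round loop, the place to grip: a double coil 22 mm across, 8 mm tall, lying flat in free air in front of the stud, about 90 mm above the bench, nothing beside or just below it. x: from the loop along the straight leg to its tip; y: across the loop; z up. The clip comes out along -x: it snaps free with 5 to 10 N after some 12 mm, and is clear of the stud after 31 mm.
- clip_tip (a point): Tip of the clip's straight leg (58 mm along x and 9 mm to -y from clip_loop).
- tray: Plain open aluminium tray without partitions, 150 mm (x) by 115 mm (y) by 28 mm high, walls and floor 3 mm, loose, on one side of the case (left or right). Origin: centre of its underside.
- organiser: Bystander: blue plastic box of the tray's size, 40 mm high, split into six compartments, on the other side of the case. Origin: centre of its underside.
- caliper: Bystander: digital caliper lying in front of the case, 235 mm long, 15 mm high. Origin: near the middle of its underside.
- plug_gauge: Bystander: plug gauge lying on the bench, 130 mm long, 22 mm thick. Origin: on the bench under its middle.
- loupe: Bystander: black magnifier, 44 mm across, 42 mm high. Origin: centre of its underside.
- clip: R-shaped clip of 4 mm steel spring wire, 70 mm long, 22 g; same frame as clip_loop. The straight leg runs parallel to x at y = -9 mm, passes through the stud 36 mm from the loop's centre and ends at x = 58 mm; the waved spring leg hugs the outside of the stud at about y = +2 mm. It has a little play and sags some 5 degrees.
Mind the look-alikes: they are no part of the job. Several things have the shape of the clip; the one meant has the colours described above.

How it is judged (in metres and radians):
On the way, in this order (a step that is already met when the one before it is completed fails the run):
1. the clip is pulled clear of the stud, the lid still shut (distance between clip_loop and stud_hole above 0.07 m and value of joint lid below 0.1 rad), for 0.1 s.
2. the clip lies in the tray, let go, the lid still shut (x of clip_loop in the frame of tray between -0.07 and 0.07 m and y of clip_loop in the frame of tray between -0.052 and 0.052 m and z of each of clip_loop, clip_tip in the frame of tray below 0.028 m and x of clip_tip in the frame of tray between -0.076 and 0.076 m and y of clip_tip in the frame of tray between -0.059 and 0.059 m and contact force between the fingers and clip below 0.1 N and value of joint lid below 0.1 rad), for 0.2 s.
At the end, for the whole second after the job is handed in: The lid stands still by itself, locked on its stay (lid angle over 1.14 rad), and the clip lies at rest wholly inside the tray (its loop's centre and its tip within the walls and below the rim) (value of joint lid above 1.14 rad and velocity of joint lid between -0.05 and 0.05 rad/s and x of clip_loop in the frame of tray between -0.07 and 0.07 m and y of clip_loop in the frame of tray between -0.052 and 0.052 m and z of each of clip_loop, clip_tip in the frame of tray below 0.028 m and x of clip_tip in the frame of tray between -0.076 and 0.076 m and y of clip_tip in the frame of tray between -0.059 and 0.059 m and linear speed of clip below 0.03 m/s); the robot touches nothing.
It fails at once if a thing around the case (caliper, plug gauge, magnifier, blue box) is pushed more than 50 mm from its place (distance of any of caliper, plug_gauge, loupe, organiser from where it was at the start of the episode above 0.05 m).
It also fails if it takes over 54 s, if anything falls off the work surface, if the arm or the gripper's body presses on something with over 40 N, if the wrist force passes 120 N, or if a joint passes its speed limit or range.

ROBOT

A 6-joint arm with a two-finger parallel gripper is mounted at the origin on the work surface. World frame = base frame: x ahead of the robot, y to its left, z up, the work surface at z = 0. Lengths are in mm, angles in rad, forces in N, time in s.
With the tool pointing down it reaches from about 375 to 975 mm from the base axis. Payload 3.8 kg.
Tool frame: the origin (TCP) lies at the very end of the fingers, on their centre line; the grasp point (between the pads) lies 19 mm behind it; z points along the fingers, x is the direction in which the jaws open and shut, and the axes are right-handed (so a half turn about z gives the same grasp; the last joint's range is limited). The gripper opens to 88 mm and grips with 3 to 60 N. Pads are 18 mm wide; open, the fingers measure 123 mm over their backs; the gripper's body (75 mm by 187 mm) begins 45 mm behind the grasp point.
Start: joints at [1.305, 0.264, 1.604, -0, 1.274, -0.037], TCP at [153.094, 657.404, 238.706] pointing down, gripper open.
Joint ranges: [-2.63, 2.63], [-0.94, 2.18], [0.31, 2.57], [-1.31, 4.45], [0, 2.66], [-2.55, 2.55]. Speed limits (rad/s): [2.57, 2.57, 3.14, 3.14, 3.14, 3.14].

INTERFACE

Orientations are given as [roll, pitch, yaw] about the fixed x, y, z axes, in that order (R = Rz(yaw) Ry(pitch) Rx(roll)).
In Python, from bench import read_state, snapshot, camera_info, close_job gives the robot as it stands. The module is installed in compiled form; this text tells all that it offers.
- The arm moves only by the tool carry_out, never from a script. Its argument "commands" is one flat list of numbers, 7 for each row, row after row: the shift along the tool's x, y, z in cm, then the turn, a rotation vector about the tool's x, y, z in rad, then the opening in per cent of the stroke, from 0 (shut) to 100 (fully open). A call has 1 to 12 rows; each row is the pose to reach, as a shift and turn from the pose commanded when the call began, along the tool's axes at that moment; what a row does not reach only later rows make up. A row lasts 1/10 s, in which the tool goes at most 50 mm and 8.59 degrees, less where a joint would pass 70% of its speed; a pose out of reach is approached as far as the arm can. A call with a gripper value outside its range is refused whole. The fingers move at their own pace and stop on an object; "force" is the grip in N (left out, the last holds). Time passes only in rows, so rows that repeat a pose let the fingers close. It gives the time, the measured TCP pose, the force and the opening at its end, in the units of the state.
- read_state(): the state, without advancing time (a new reading comes with each control period).
- snapshot(name): name is "scene" or "side" or "wrist"; returns the picture (384x512x3 uint8, blue, green, red); there is no depth.
- camera_info(name): a dict with "vertical_fov" (degrees; the focal length in pixels is half the picture's height over the tangent of half this angle, whatever the lens; pixels are square), "cx", "cy" (the principal point, pixels), "k1" (the pictures are not rectified: a ray, as slopes to the right and down, at radius r is drawn at 1 + k1 r^2 times it, then the intrinsics apply), "extrinsics" (4x4, takes a point from world to camera coordinates); the wrist camera has in their place "tool_from_camera" (4x4, takes a point from camera to tool coordinates, whose origin is the TCP and whose axes are the tool frame's). Camera axes: x right, y up, looking along -z (the intrinsics and any distortion apply to the point x, -y, -z); pixel columns grow to the right and rows downward; lengths in mm; the calibration is good to about 2 mm. A picture is of the moment at which its call begins: read the wrist's pose just before it. camera_info takes no time and is no camera call.
- close_job(): hands the job in, once; it reports no verdict.
The state is a dict: "time": time; "q": joint angles; "qvel": joint speeds; "effort": joint torques, N m; "tool_pos": TCP position; "tcp_rot": TCP orientation; "force": force on the tool from outside, world axes, zero at the start; "moment": the same for the moment, N m; "grip_width": finger opening in mm.
Only numpy, scipy, OpenCV 4.12 (cv2) and the standard library are available. Lean on these libraries where they do the work, as an engineer would, in place of code of your own. Each camera call takes 0.05 s, during which the arm holds its last target.

## Working session

There is one attempt and no reset: what is moved stays moved. The work goes in short steps, Python scripts to look and compute and a tool call to move; the robot and the scene stay as the last step left them, time stands still between calls to the robot, and variables do not carry over. Pictures are saved under pics/ and viewed, and the job is handed in when it is done.

Besides the shell and the picture viewer there is one more tool, called after ">>>" by a JSON object that holds its "api" and its "payload". carry_out: Moves the arm, as the interface text tells. Its arguments: {"type":"object","properties":{"commands":{"type":"array","items":{"type":"number"}},"force":{"type":"number"}},"required":["commands"]}

```bash
mkdir -p pics; ls
python3 - <<'E'
from bench import *
import cv2
s=read_state();print(s)
for n in ["scene","side","wrist"]:
    print(n,camera_info(n)); cv2.imwrite(f"pics/{n}0.png",snapshot(n))
E
```

```text
pics
{'time': 0.0, 'q': array([ 1.30510707e+00,  2.64760756e-01,  1.60533142e+00, -2.31676911e-05,
        1.27367993e+00, -3.69080902e-02]), 'qvel': array([ 0.00072481,  0.00226787, -0.00126625, -0.00047276, -0.00035514,
       -0.00121981]), 'effort': array([-1.38011550e-03, -5.02099049e+01, -3.56878996e+01,  7.31821451e-02,
        2.89028819e-02, -1.65594088e-04]), 'tool_pos': array([152.91781868, 656.74589744, 237.40586044]), 'tcp_rot': array([-3.14153436e+00,  2.17878003e-03,  1.34202203e+00]), 'force': array([ 0.23876378,  0.038207  , -0.15313309]), 'moment': array([0.00277516, 0.0448371 , 0.01517186]), 'grip_width': 88.37827082259477}
scene {'vertical_fov': 47.86240967483238, 'cx': 252.40741472942486, 'cy': 186.81163247726994, 'k1': 0.036282710360132996, 'extrinsics': array([[-7.78026154e-01,  6.27978885e-01, -1.78276320e-02,
         3.79518446e+02],
       [-3.88098134e-01, -4.58126819e-01,  7.99687224e-01,
         1.09496880e+02],
       [ 4.94019375e-01,  6.29096446e-01,  6.00152080e-01,
        -1.26052904e+03],
       [ 0.00000000e+00,  0.00000000e+00,  0.00000000e+00,
[... 288 characters left out ...]
,  6.17822020e-01,
        -2.19811104e+02],
       [-2.77767618e-01, -5.51946546e-01,  7.86257057e-01,
        -9.17348909e+02],
       [ 0.00000000e+00,  0.00000000e+00,  0.00000000e+00,
         1.00000000e+00]])}
wrist {'vertical_fov': 61.96865947057533, 'cx': 253.94468999879484, 'cy': 185.14818714846652, 'k1': 0.027639485853662406, 'tool_from_camera': array([[ 9.99998633e-01, -7.21242449e-04, -1.48779149e-03,
        -6.33721524e-02],
       [-1.11271029e-03, -9.59140956e-01, -2.82926472e-01,
        -7.15505540e+01],
       [-1.22294317e-03,  2.82927741e-01, -9.59140447e-01,
        -1.45940756e+02],
       [ 0.00000000e+00,  0.00000000e+00,  0.00000000e+00,
         1.00000000e+00]])}
```

View pics/scene0.png

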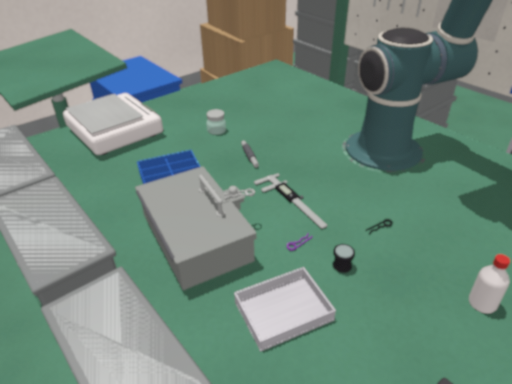

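View pics/side0.png

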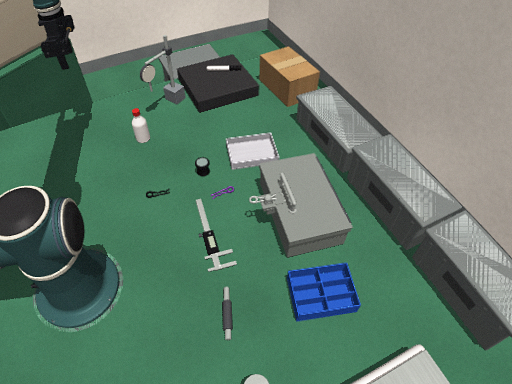

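View pics/wrist0.png

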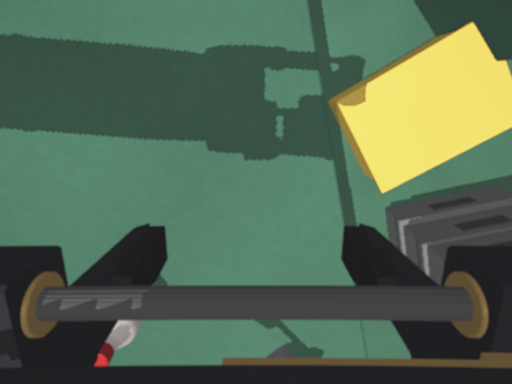

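```bash
cat > h.py <<'E'
import numpy as np, cv2
from bench import *
from scipy.spatial.transform import Rotation as R
F=np.diag([1,-1,-1.])
def K(c):
    f=192/np.tan(np.radians(c["vertical_fov"]/2)); return np.array([[f,0,c["cx"]],[0,f,c["cy"]],[0,0,1]]),np.array([c["k1"],0,0,0.])
def toolT(s=None):
    s=s or read_state(); T=np.eye(4);T[:3,:3]=R.from_euler('xyz',s["tcp_rot"]).as_matrix();T[:3,3]=s["tool_pos"];return T
def ext(n,T=None):
    c=camera_info(n)
    E=c["extrinsics"] if n!="wrist" else np.linalg.inv(T@c["tool_from_camera"])
    return F@E[:3,:3],F@E[:3,3],*K(c)
def proj(n,P,T=None):
    r,t,k,d=ext(n,T); return cv2.projectPoints(np.atleast_2d(np.array(P,float)),cv2.Rodrigues(r)[0],t,k,d)[0][:,0]
def ray(n,uv,T=None):
    r,t,k,d=ext(n,T); u=cv2.undistortPoints(np.array([[uv]],float),k,d)[0,0]
    v=r.T@np.array([*u,1]); return -r.T@t, v/np.linalg.norm(v)
def atz(n,uv,z,T=None):
    o,v=ray(n,uv,T); return o+v*(z-o[2])/v[2]
def tri(obs):
    A=0;b=0
    for n,uv,*T in obs:
        o,v=ray(n,uv,*T); M=np.eye(3)-np.outer(v,v); A=A+M;b=b+M@o
    p=np.linalg.solve(A,b); return p,[proj(o[0],p,*o[2:])[0]-o[1] for o in obs]
def crop(img,x0,y0,x1,y1,s,name):
    cv2.imwrite(f"pics/{name}.png",cv2.resize(img[y0:y1,x0:x1],None,fx=s,fy=s,interpolation=cv2.INTER_CUBIC))
E
python3 - <<'E'
from h import *
crop(cv2.imread("pics/scene0.png"),125,150,345,350,3,"sc1")
crop(cv2.imread("pics/side0.png"),180,120,370,325,2.9,"si1")
E
```

```text
(no output)
```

View pics/sc1.png

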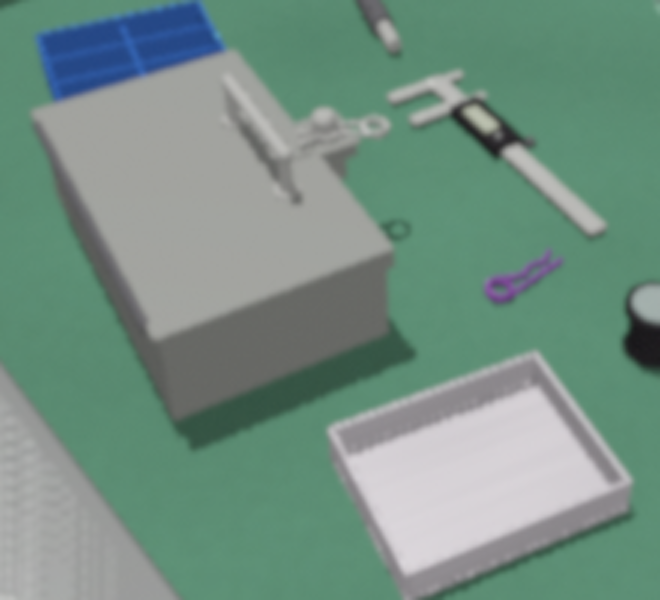

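View pics/si1.png

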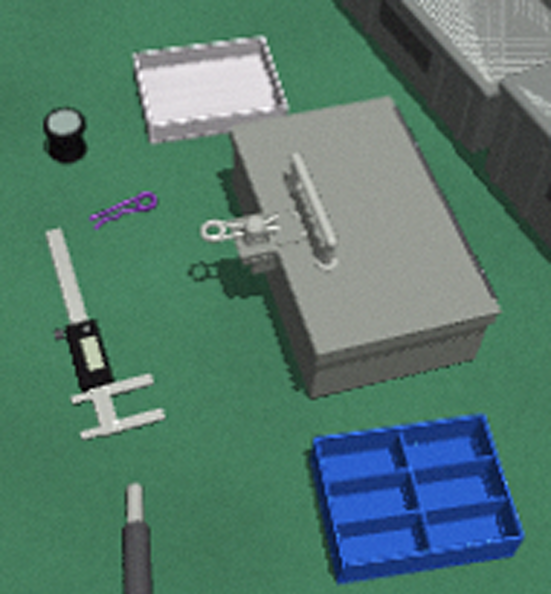

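```bash
cat > fit.py <<'E'
from h import *
from scipy.optimize import least_squares
def P(p,L): # p: x,y,yaw
    c,s=np.cos(p[2]),np.sin(p[2]); L=np.array(L,float)
    return np.c_[p[0]+c*L[:,0]-s*L[:,1],p[1]+s*L[:,0]+c*L[:,1],L[:,2]]
def fit(L,obs,p0):
    def f(p):
        W=P(p,L); return np.concatenate([(proj(n,W)[i]-np.array(uv)) for n,d in obs.items() for i,uv in d.items()])
    r=least_squares(f,p0,loss="soft_l1"); return r.x,f(r.x).reshape(-1,2).round(1)
E
python3 - <<'E'
from fit import *
o={}
sd=lambda x,y:(x/2.9+180-.33,y/2.9+120-.33); sc=lambda x,y:(x/3+125-.33,y/3+150-.33)
L=[[-85,135,88],[83,135,88],[83,-135,88],[-85,-135,88],[-97,0,106]]  # FL BL BR FR studtop
obs={"side":{0:sd(230,131),1:sd(393,97),2:sd(498,310),3:sd(314,352)},"scene":{2:sc(34,114),3:sc(230,52),0:sc(392,250),1:sc(152,332)}}
c0=atz("side",sd(350,230),88); print(c0)
p,r=fit(L,obs,[c0[0],c0[1],0.]); print("case",p,r.tolist())
# individual tri
for nm,a,b in [("FL",sd(230,131),sc(392,250)),("BL",sd(393,97),sc(152,332)),("BR",sd(498,310),sc(34,114)),("FR",sd(314,352),sc(230,52)),("loop",sd(214,230),sc(375,126)),("studtop",sd(256,222),sc(322,116)),("hL",sd(297,156),sc(291,155)),("hR",sd(331,246),sc(229,82))]:
    q,e=tri([("side",a),("scene",b)]); print(nm,q.round(1),np.round(e,1).tolist())
# tray
T=[[-75,57.5,28],[75,57.5,28],[75,-57.5,28],[-75,-57.5,28]]
obs={"side":{0:sd(134,55),1:sd(266,38),2:sd(288,110),3:sd(152,140)},"scene":{3:sc(535,352),2:sc(330,430),0:sc(632,482),1:sc(410,578)}}
c0=atz("side",sd(210,90),28)
p,r=fit(T,obs,[c0[0],c0[1],0.]); print("tray",p,r.tolist())
E
```

```text
[604.73052488 -53.17008155  88.        ]
case [ 6.22986285e+02 -3.81363025e+01 -1.98277798e-01] [[0.4, -2.3], [-0.3, -0.6], [0.9, 0.4], [0.6, 0.4], [-0.4, -1.9], [2.6, -1.3], [0.6, -0.4], [-0.0, 2.3]]
FL [564.1 107.2  83. ] [[0.2, 0.0], [0.3, -0.0]]
BL [729.   74.2  89.8] [[-0.2, 0.0], [-0.2, 0.0]]
BR [ 678.6 -183.5   84.8] [[0.2, -0.0], [0.2, 0.0]]
FR [ 516.3 -153.2   86.2] [[1.6, 0.1], [1.6, -0.1]]
loop [493.4  -0.5  88.7] [[-0.0, -0.0], [-0.1, 0.0]]
studtop [526.5 -19.3 103.4] [[0.3, 0.0], [0.3, -0.0]]
hL [585.8  21.5 122.3] [[-0.8, -0.1], [-1.0, 0.1]]
hR [566.1 -80.9 118.7] [[0.1, 0.0], [0.1, -0.0]]
tray [ 6.03216273e+02  2.35234066e+02 -2.42103822e-01] [[-0.3, -1.0], [-0.8, -1.3], [0.4, -1.8], [-0.3, -5.2], [0.1, -0.4], [-0.8, -0.3], [0.4, -0.6], [-0.7, -0.4]]
```

```bash
cat > mv.py <<'E'
from h import *
def rel(tgt,yaw,s=None,rot=None):
    """shift(cm)/rotvec in tool axes from measured pose to target TCP"""
    T=toolT(s); Rt=rot if rot is not None else (R.from_euler('xyz',[np.pi,0,yaw])).as_matrix()
    d=T[:3,:3].T@(np.array(tgt)-T[:3,3])/10
    return d.round(2), R.from_matrix(T[:3,:3].T@Rt).as_rotvec().round(3)
E
python3 - <<'E'
from mv import *
print(read_state()["tool_pos"],rel([493,0,240],1.372))
E
```

```text
[152.98649418 656.87370825 237.68789411] (array([-56.26,  48.02,  -0.14]), array([-0.   ,  0.002, -0.03 ]))
```

>>> {"api": "carry_out", "payload": {"commands": [-56.2,48,0,0,0,-0.03,100,-56.2,48,0,0,0,-0.03,100,-56.2,48,0,0,0,-0.03,100,-56.2,48,0,0,0,-0.03,100,-56.2,48,0,0,0,-0.03,100,-56.2,48,0,0,0,-0.03,100,-56.2,48,0,0,0,-0.03,100,-56.2,48,0,0,0,-0.03,100,-56.2,48,0,0,0,-0.03,100,-56.2,48,0,0,0,-0.03,100,-56.2,48,0,0,0,-0.03,100,-56.2,48,0,0,0,-0.03,100]}}

```text
time: 1.35
tool_pos: [429.5, 122.7, 238.8]
tcp_rot: [3.141, -0.0, 1.372]
force: [1.6, 0.0, 1.1]
grip_width: 88.4
```

Run:
```python
from mv import *
s=read_state();print(s["time"],s["q"],s["tool_pos"],s["tcp_rot"],rel([493,0,200],1.372))
```

```text
1.35 [ 2.22414052e-01 -1.81292590e-01  2.06632107e+00  1.30502685e-04
  1.25590709e+00 -1.14964822e+00] [429.4654737  122.69812729 238.7990264 ] [ 3.14104372e+00 -3.81890149e-04  1.37202200e+00] (array([-10.78,   8.65,   3.88]), array([ 0.001, -0.   ,  0.   ]))
```

>>> {"api": "carry_out", "payload": {"commands": [-10.8,8.6,3.9,0,0,0,100,-10.8,8.6,3.9,0,0,0,100,-10.8,8.6,3.9,0,0,0,100,-10.8,8.6,3.9,0,0,0,60,-10.8,8.6,3.9,0,0,0,60,-10.8,8.6,3.9,0,0,0,60]}}

```text
time: 1.95
tool_pos: [491.7, 2.6, 199.8]
tcp_rot: [-3.141, -0.0, 1.372]
force: [-0.9, 0.5, -0.2]
grip_width: 66.3
```

Run:
```python
from mv import *
s=read_state();print(s["time"],s["tool_pos"],s["tcp_rot"],s["qvel"].round(3))
np.save("Tw1.npy",toolT(s)); im=snapshot("wrist"); cv2.imwrite("pics/w1.png",im); crop(im,150,80,360,230,3.8,"w1c")
```

```text
1.95 [491.74302913   2.56061677 199.79737777] [-3.14123047e+00 -4.00021791e-04  1.37237746e+00] [ 0.021 -0.011 -0.002  0.    -0.003 -0.001]
```

View pics/w1.png

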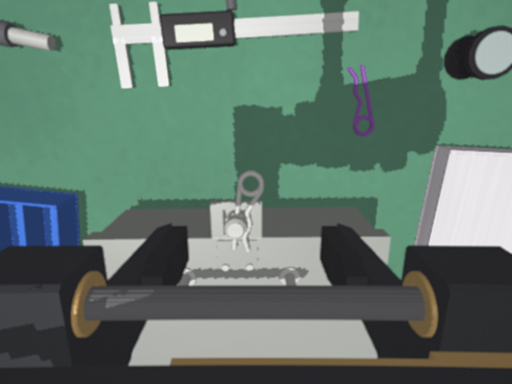

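View pics/w1c.png

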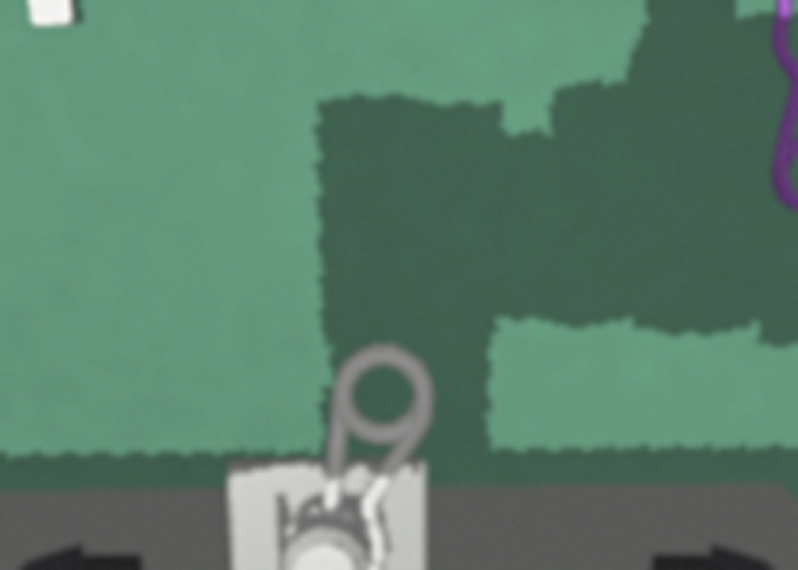

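The wrist view shows the steel-grey clip in the stud, with its loop at (250,184) and the stud at about (235,229). The look-alikes are the purple clip at wrist (362,100) and the black clip at side (158,193), both loose on the bench. The enlarged crop confirms that the steel one, with its leg through the stud, is the one meant.

Run:
```python
from mv import *
T=np.load("Tw1.npy")
w=lambda x,y:(150+x/3.8-.37,80+y/3.8-.37)
sd=lambda x,y:(x/2.9+180-.33,y/2.9+120-.33); sc=lambda x,y:(x/3+125-.33,y/3+150-.33)
lp=atz("wrist",w(383,394),90,T); st=atz("wrist",(235,229),106,T)
print("loop",lp,"stud",st)
print(tri([("wrist",w(383,394),T),("side",sd(214,230)),("scene",sc(375,126))]))
L=atz("wrist",(60,200),60,T)
# case front bracket edge direction
a=atz("wrist",w(228,466),88,T);b=atz("wrist",w(427,460),88,T);print(a,b,np.arctan2(*(b-a)[[1,0]]))
print(rel([lp[0],lp[1],71],1.372))
# lid front edge
a=atz("wrist",(85,240),88,T);b=atz("wrist",(388,237),88,T);print(a,b,np.arctan2(*(b-a)[[1,0]])-np.pi/2)
a=atz("wrist",(191,273),91,T)
b=atz("wrist",(290,272),91,T);print("posts",a,b)
```

```text
loop [ 4.93449686e+02 -4.37267969e-01  9.00000000e+01] stud [524.42189158 -19.38957533 106.        ]
(array([ 4.93526311e+02, -4.68385502e-01,  8.87616790e+01]), [array([-0.00495728, -0.31698993]), array([ 0.00465467, -0.05249644]), array([-0.10623382,  0.0094974 ])])
[503.66223329 -38.03861834  88.        ] [511.05447409   6.04193757  88.        ] 1.4046439224170268
(array([-0.3 ,  0.22, 12.9 ]), array([ 0.   , -0.   ,  0.001]))
[ 516.2192593  -153.02084748   88.        ] [565.84550903 108.13725908  88.        ] -0.18778489468561954
posts [565.02611105 -69.55257474  91.        ] [581.65503771  18.04093325  91.        ]
```

Run:
```python
from mv import *
T=np.load("Tw1.npy")
w=lambda x,y:(150+x/3.8-.37,80+y/3.8-.37)
a=atz("wrist",w(337,435),90,T);b=atz("wrist",w(332,503),91,T);print(a,b,np.arctan2(*(b-a)[[1,0]]))
im=cv2.imread("pics/w1.png");crop(im,210,160,280,260,8,"w1d")
```

```text
[500.70163634 -12.29484901  90.        ] [515.83240775 -16.63426946  91.        ] -0.27929796646849825
```

View pics/w1d.png

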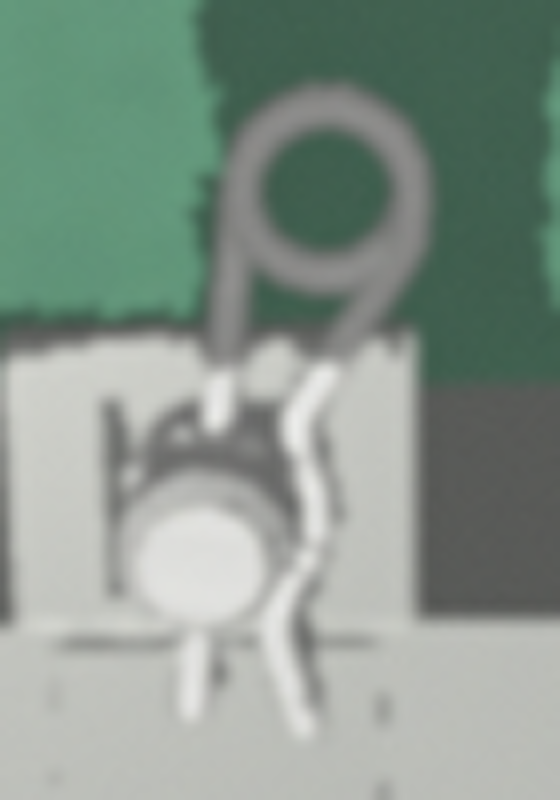

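Run:
```python
from mv import *
T=np.load("Tw1.npy")
w=lambda x,y:(210+x/8-.44,160+y/8-.44)
lp=atz("wrist",w(325,190),89,T)
for z in (91,94):
  t=atz("wrist",w(190,712),z,T);print(t,lp,np.hypot(*(t-lp)[:2]),np.arctan2(*(t-lp)[[1,0]])+np.arctan2(9,58))
print(rel([lp[0],lp[1],71],1.30))
```

```text
[548.83416935 -27.05621603  91.        ] [493.68846519  -0.69487354  89.        ] 61.12257410325126 -0.2919735883291173
[547.33606662 -26.54337758  94.        ] [493.68846519  -0.69487354  89.        ] 59.55006549065814 -0.29505370696673544
(array([-0.32,  0.25, 12.9 ]), array([ 0.   , -0.   ,  0.073]))
```

>>> {"api": "carry_out", "payload": {"commands": [-0.3,0.1,5,0,0,0.09,45,-0.3,0.1,9,0,0,0.09,45,-0.3,0.1,12.9,0,0,0.09,45,-0.3,0.1,12.9,0,0,0.09,45,-0.3,0.1,12.9,0,0,0.09,45], "force": 30}}

```text
time: 2.5
tool_pos: [492.1, -0.2, 71.1]
tcp_rot: [-3.141, 0.0, 1.284]
force: [0.3, 0.6, 0.4]
grip_width: 39.9
```

Run:
```python
from mv import *
s=read_state();print(s["time"],s["tool_pos"],s["tcp_rot"],s["force"],s["grip_width"])
T=toolT(s);print("loop rel tool",np.linalg.inv(T)@[493.6,-.6,89,1])
im=snapshot("wrist"); cv2.imwrite("pics/w2.png",im)
im=snapshot("side"); crop(im,200,130,340,260,4,"s2")
```

```text
2.5 [ 4.92087276e+02 -2.48680526e-01  7.11167484e+01] [-3.14052829e+00  1.88590530e-04  1.28387755e+00] [0.29011065 0.55542002 0.3753919 ] 39.86432140938904
loop rel tool [  0.08776794   1.53127168 -17.88490839   1.        ]
```

View pics/w2.png

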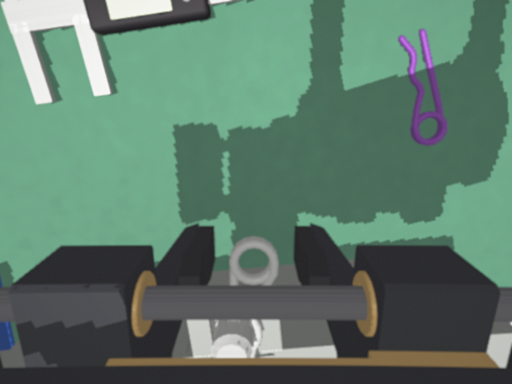

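View pics/s2.png

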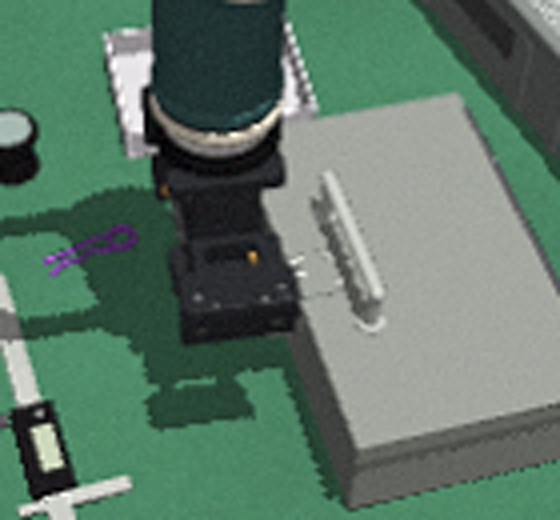

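The loop at wrist (254,261) sits centred between the fingers. I'll close on it.

>>> {"api": "carry_out", "payload": {"commands": [0,0,0,0,0,0,10,0,0,0,0,0,0,10,0,0,0,0,0,0,10,0,0,0,0,0,0,10,0,0,0,0,0,0,10], "force": 35}}

```text
time: 3.1
tool_pos: [493.5, -1.4, 71.5]
tcp_rot: [3.139, -0.001, 1.282]
force: [1.4, -0.3, 3.0]
grip_width: 20.3
```

>>> {"api": "carry_out", "payload": {"commands": [0,-0.6,0,0,0,0,10,0,-1.2,0,0,0,0,10,0,-1.8,0,0,0,0,10,0,-2.8,0,0,0,0,10,0,-4,0,0,0,0,10,0,-5,0,0,0,0,10,0,-5,0,0,0,0,10,0,-5,0,0,0,0,10]}}

```text
time: 3.9
tool_pos: [444.3, 13.0, 70.7]
tcp_rot: [3.141, 0.0, 1.282]
force: [0.1, 0.5, 0.1]
grip_width: 19.7
```

Run:
```python
from mv import *
s=read_state();print(s["time"],s["tool_pos"],s["tcp_rot"],s["force"],s["grip_width"])
im=snapshot("wrist"); cv2.imwrite("pics/w3.png",im)
im=snapshot("side"); crop(im,180,130,340,260,4,"s3")
```

```text
3.9 [444.25419148  12.96671131  70.73765327] [3.14125517e+00 5.15630064e-05 1.28223917e+00] [0.14036615 0.46237784 0.14148227] 19.706772491026893
```

View pics/w3.png

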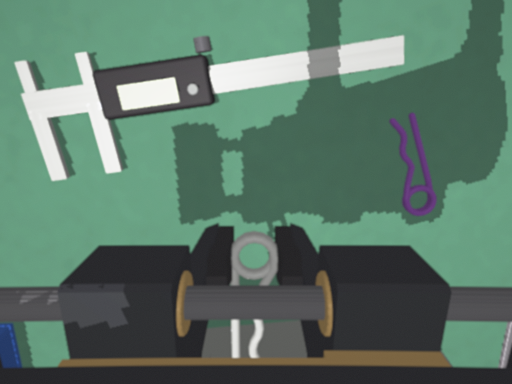

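View pics/s3.png

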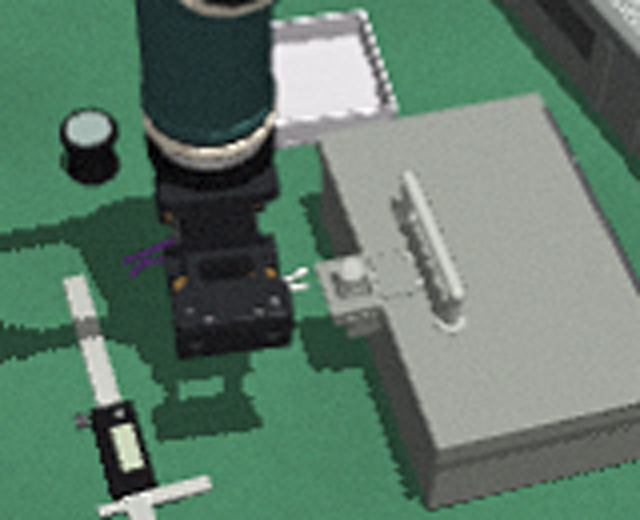

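Run:
```python
from mv import *
s=read_state()
for z in (150,7): print(rel([578.5,245.3,z],1.33,s))
```

```text
(array([26.08,  6.18, -7.89]), array([ 0.001, -0.   , -0.048]))
(array([26.08,  6.17,  6.41]), array([ 0.001, -0.   , -0.048]))
```

>>> {"api": "carry_out", "payload": {"commands": [0,0,-4,0,0,0,10,3,0.5,-7.9,0,0,0,10,7,1.5,-7.9,0,0,-0.048,10,12,2.8,-7.9,0,0,-0.048,10,17,4,-7.9,0,0,-0.048,10,22,5.2,-7.9,0,0,-0.048,10,26.1,6.2,-7.9,0,0,-0.048,10,26.1,6.2,-7.9,0,0,-0.048,10,26.1,6.2,-7.9,0,0,-0.048,10]}}

```text
time: 4.9
tool_pos: [578.6, 246.2, 148.9]
tcp_rot: [-3.141, 0.001, 1.332]
force: [-0.9, -0.2, -0.9]
grip_width: 20.0
```

Run:
```python
from mv import *
s=read_state();print(s["time"],s["tool_pos"],s["tcp_rot"],s["qvel"].round(3),s["grip_width"],rel([578.5,245.3,7],1.33,s))
np.save("Tw4.npy",toolT(s))
im=snapshot("wrist"); cv2.imwrite("pics/w4.png",im)
im=snapshot("scene"); crop(im,125,130,345,350,2.7,"c4")
```

```text
4.9 [578.64920698 246.19098883 148.925895  ] [-3.14076435e+00  9.77605575e-04  1.33167296e+00] [-0.03  -0.035  0.044 -0.004  0.007 -0.   ] 19.985101250636795 (array([-0.08,  0.02, 14.19]), array([-0.001,  0.001,  0.002]))
```

View pics/w4.png

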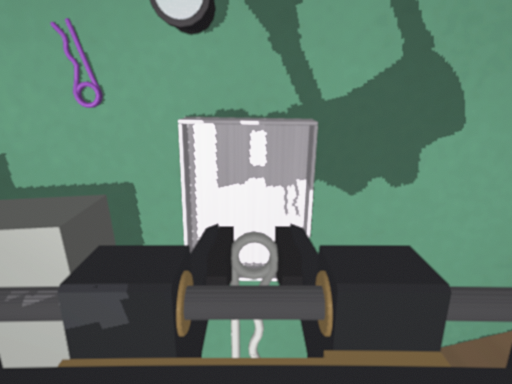

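View pics/c4.png

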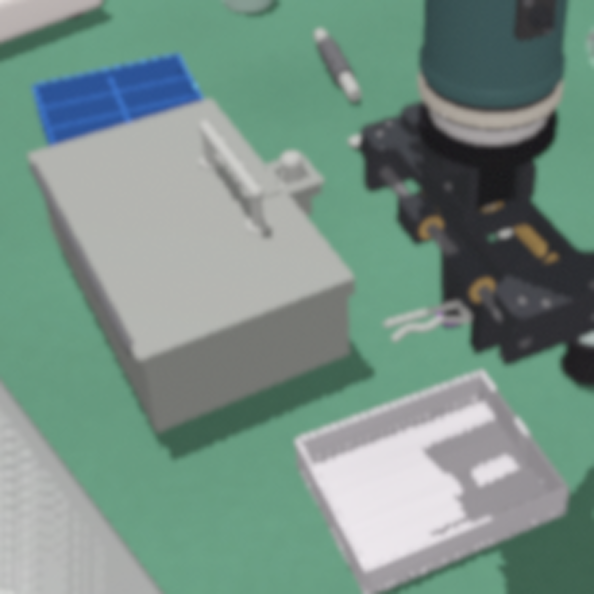

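Run:
```python
from mv import *
T=np.load("Tw4.npy")
a=atz("wrist",(179.5,121),28,T);b=atz("wrist",(317,121),28,T);m=(a+b)/2
d=(b-a)/np.linalg.norm(b-a);yaw=np.arctan2(d[1],d[0])-np.pi/2
print(a,b,np.linalg.norm(b-a),yaw,m+75*np.array([np.cos(yaw),np.sin(yaw),0]))
```

```text
[517.92129908 198.38463731  28.        ] [544.48005491 307.93749628  28.        ] 112.72620112265692 -0.2378401259287013 [604.08936074 235.49075885  28.        ]
```

Tray centre is (604,235), yaw -0.24, which agrees with the earlier fit. I'll lower the clip.

>>> {"api": "carry_out", "payload": {"commands": [-0.1,0,5,0,0,0,10,-0.1,0,9,0,0,0,10,-0.1,0,12,0,0,0,10,-0.1,0,14.2,0,0,0,10,-0.1,0,14.2,0,0,0,10,-0.1,0,14.2,0,0,0,10]}}

```text
time: 5.6
tool_pos: [577.6, 243.0, 7.7]
tcp_rot: [-3.141, 0.001, 1.328]
force: [-0.2, 0.6, 0.4]
grip_width: 20.1
```

>>> {"api": "carry_out", "payload": {"commands": [0,0,0,0,0,0,45,0,0,0,0,0,0,45,0,0,0,0,0,0,45,0,0,0,0,0,0,45,0,0,0,0,0,0,45]}}

```text
time: 6.1
tool_pos: [578.2, 244.6, 8.0]
tcp_rot: [3.141, -0.0, 1.33]
force: [0.1, 0.3, 0.0]
grip_width: 39.9
```

>>> {"api": "carry_out", "payload": {"commands": [0,0,-3,0,0,0,45,0,0,-8,0,0,0,45,0,0,-13,0,0,0,45,0,0,-18,0,0,0,45,0,0,-18,0,0,0,45]}}

```text
time: 6.6
tool_pos: [583.3, 246.6, 197.7]
tcp_rot: [3.128, -0.009, 1.33]
force: [1.3, 0.6, 0.6]
grip_width: 39.5
```

Run:
```python
from mv import *
s=read_state();print(s["time"],s["tool_pos"],s["tcp_rot"],s["force"])
np.save("Tw5.npy",toolT(s))
im=snapshot("wrist"); cv2.imwrite("pics/w5.png",im)
im=snapshot("scene"); crop(im,125,130,345,350,2.7,"c5")
im=snapshot("side"); crop(im,180,120,370,325,2.9,"s5")
```

```text
6.6 [583.2587157  246.61914358 197.69165904] [ 3.12828195 -0.00915318  1.3303357 ] [1.27465926 0.58557897 0.59813949]
```

View pics/w5.png

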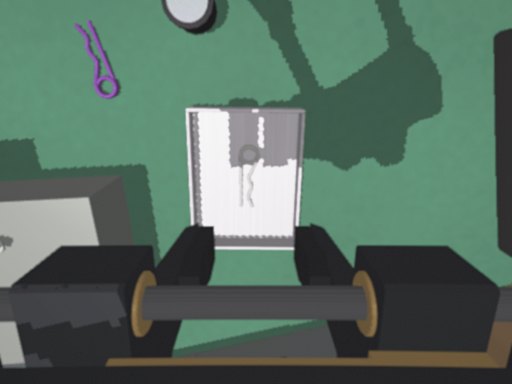

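View pics/c5.png

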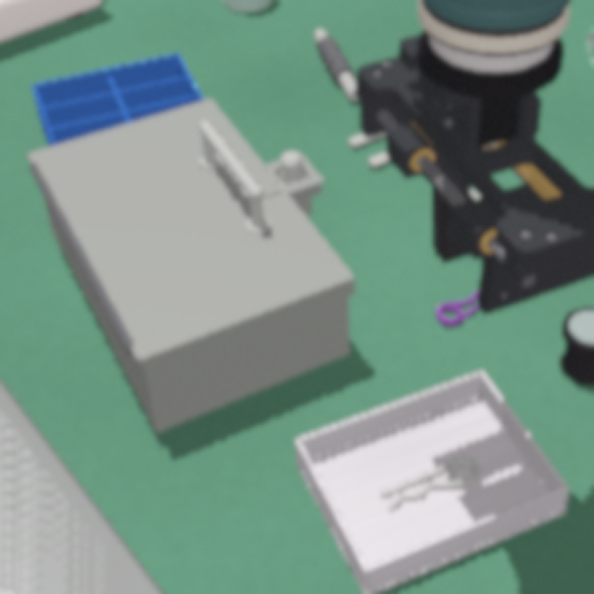

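The clip lies flat in the tray, loop at wrist (249,155) and legs ending at (241,205). Next is the lid handle.

Run:
```python
from mv import *
T=np.load("Tw5.npy")
ty=-0.24;Rt=np.array([[np.cos(ty),np.sin(ty)],[-np.sin(ty),np.cos(ty)]])
for uv,z in [((249,155),7),((241,205),5)]: print(Rt@(atz("wrist",uv,z,T)[:2]-[603.5,235.3]))
s=read_state();print(s["tool_pos"],rel([577,-30,190],-0.193,s))
```

```text
[-25.64722059   3.09013287]
[32.04384418 -6.15552357]
[577.78015632 244.44538429 187.53068421] (array([-26.67,   6.46,  -0.25]), array([0.   , 0.   , 1.523]))
```

>>> {"api": "carry_out", "payload": {"commands": [-26.7,6.5,-0.3,0,0,1.523,45,-26.7,6.5,-0.3,0,0,1.523,45,-26.7,6.5,-0.3,0,0,1.523,45,-26.7,6.5,-0.3,0,0,1.523,45,-26.7,6.5,-0.3,0,0,1.523,45,-26.7,6.5,-0.3,0,0,1.523,45,-26.7,6.5,-0.3,0,0,1.523,45,-26.7,6.5,-0.3,0,0,1.523,45,-26.7,6.5,-0.3,0,0,1.523,45,-26.7,6.5,-0.3,0,0,1.523,45,-26.7,6.5,-0.3,0,0,1.523,45,-26.7,6.5,-0.3,0,0,1.523,45]}}

```text
time: 7.95
tool_pos: [576.2, -30.2, 188.4]
tcp_rot: [3.141, 0.004, -0.19]
force: [-0.1, 0.8, -0.2]
grip_width: 39.5
```

Run:
```python
from mv import *
s=read_state();print(s["time"],s["tool_pos"],s["tcp_rot"],s["qvel"].round(3),s["q"].round(2))
np.save("Tw6.npy",toolT(s))
im=snapshot("wrist"); cv2.imwrite("pics/w6.png",im)
```

```text
7.95 [576.194586   -30.16245071 188.40717527] [ 3.14116743  0.0039982  -0.19025006] [ 0.001 -0.008 -0.01   0.002  0.002 -0.017] [-0.1   0.12  1.87 -0.    1.16  0.09]
```

View pics/w6.png

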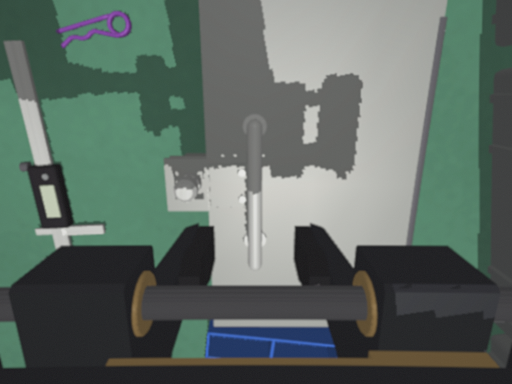

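Run:
```python
from mv import *
T=np.load("Tw6.npy")
a=atz("wrist",(254,119),123,T);b=atz("wrist",(256,266),123,T);m=(a+b)/2
print(a,b,np.linalg.norm(b-a),m,np.arctan2(*(a-b)[[1,0]])-np.pi/2)
print(rel([m[0],m[1],104],-0.193))
```

```text
[587.83505633  24.0607713  123.        ] [569.12439998 -81.61366313 123.        ] 107.31810077866994 [578.47972816 -28.77644592 123.        ] -0.17524321054590475
(array([ 0.19, -0.18,  8.49]), array([0.   , 0.003, 0.003]))
```

>>> {"api": "carry_out", "payload": {"commands": [0.1,-0.2,4,0,0,0,45,0.1,-0.2,7,0,0,0,45,0.1,-0.2,8.4,0,0,0,45,0.1,-0.2,8.4,0,0,0,45,0.1,-0.2,8.4,0,0,0,45]}}

```text
time: 8.5
tool_pos: [579.4, -28.6, 107.3]
tcp_rot: [-3.142, -0.0, -0.192]
force: [-0.2, 0.1, 0.3]
grip_width: 39.8
```

>>> {"api": "carry_out", "payload": {"commands": [0,0,0,0,0,0,2,0,0,0,0,0,0,2,0,0,0,0,0,0,2,0,0,0,0,0,0,2,0,0,0,0,0,0,2,0,0,0,0,0,0,2], "force": 25}}

```text
time: 9.1
tool_pos: [576.6, -28.1, 107.3]
tcp_rot: [3.141, 0.005, -0.193]
force: [-7.5, 1.5, 8.2]
grip_width: 8.7
```

```bash
cat > arc.py <<'E'
from mv import *
s=read_state();print(s["time"],s["tool_pos"],s["tcp_rot"],s["force"],s["moment"],s["grip_width"])
T=toolT(s)
yaw=-0.19; cx=np.array([np.cos(yaw),np.sin(yaw),0]); z=np.array([0,0,1.])
for th in np.arange(0.1,1.2001,0.1).tolist()+[1.15,1.17,1.18]:
    x=-128*np.cos(th)+38*np.sin(th)+128; zz=128*np.sin(th)+38*np.cos(th)-38
    print(round(th,2),((T[:3,:3].T@(x*cx+zz*z))/10).round(2))
E
python3 arc.py
```

```text
9.1 [576.62849474 -28.09344522 107.28579787] [ 3.14141297  0.0049161  -0.19281129] [-7.52649774  1.51234502  8.20182511] [ 1.85334925e-01  1.38788574e+00 -5.59692200e-04] 8.737957998767973
0.1 [ 0.44 -0.   -1.26]
0.2 [ 1.   -0.   -2.47]
0.3 [ 1.68 -0.   -3.62]
0.4 [ 2.47 -0.01 -4.7 ]
0.5 [ 3.36 -0.01 -5.69]
0.6 [ 4.35 -0.01 -6.59]
0.7 [ 5.42 -0.01 -7.38]
0.8 [ 6.57 -0.02 -8.06]
0.9 [ 7.78 -0.02 -8.63]
1.0 [ 9.04 -0.02 -9.07]
1.1 [10.33 -0.03 -9.38]
1.2 [11.66 -0.03 -9.56]
1.15 [10.99 -0.03 -9.49]
1.17 [11.26 -0.03 -9.52]
1.18 [11.39 -0.03 -9.54]
```

>>> {"api": "carry_out", "payload": {"commands": [0.0,0,-0.6,0,0,0,2,0.2,0,-1.25,0,0,0,2,0.5,0,-1.9,0,0,0,2,0.75,0,-2.45,0,0,0,2,1.1,0,-3.05,0,0,0,2,1.45,0,-3.6,0,0,0,2,1.85,0,-4.15,0,0,0,2,2.25,0,-4.7,0,0,0,2,2.25,0,-4.7,0,0,0,2], "force": 25}}

```text
time: 10.0
tool_pos: [600.6, -32.7, 155.2]
tcp_rot: [-3.141, 0.002, -0.193]
force: [-8.0, 1.4, 2.7]
grip_width: 9.3
```

Run:
```python
from mv import *
s=read_state();print(s["time"],s["tool_pos"],s["tcp_rot"],s["force"],s["moment"],s["grip_width"])
im=snapshot("side"); crop(im,180,80,370,285,2.9,"s7")
im=snapshot("wrist"); cv2.imwrite("pics/w7.png",im)
```

```text
10.0 [600.55583564 -32.68033363 155.22126623] [-3.14147320e+00  1.99791336e-03 -1.93049106e-01] [-7.97265295  1.44280927  2.65463954] [0.24258989 1.34586081 0.10707342] 9.33222930917576
```

View pics/s7.png

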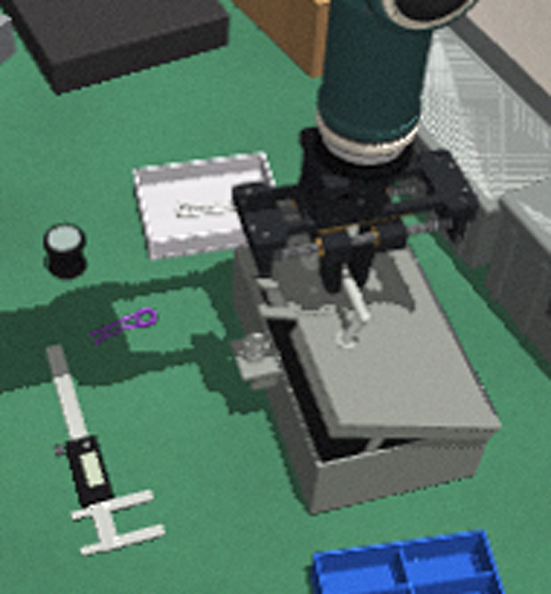

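View pics/w7.png

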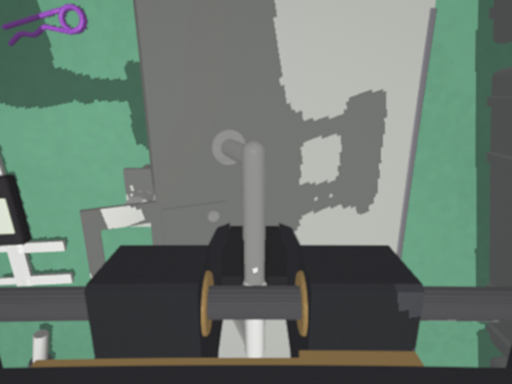

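```bash
cat > arc2.py <<'E'
from mv import *
import sys
def rows(th0,ths,tilts,tilt0=0.):
    s=read_state();T=toolT(s);yaw=-0.193
    cx=np.array([np.cos(yaw),np.sin(yaw),0]); z=np.array([0,0,1.])
    f=lambda th:(-128*np.cos(th)+38*np.sin(th))*cx+(128*np.sin(th)+38*np.cos(th))*z
    for th,ti in zip(ths,tilts):
        d=T[:3,:3].T@(f(th)-f(th0)); Rd=R.from_rotvec([0,-(ti-tilt0),0]).as_matrix()
        sh=d+Rd@[0,0,16]-[0,0,16]
        print(round(th,3),(sh/10).round(2),round(-(ti-tilt0),3))
E
python3 - <<'E'
from arc2 import *
ths=.405+np.arange(1,12)*.06
rows(.405,ths,np.linspace(0,.5,12)[1:])
E
```

```text
0.465 [ 0.46 -0.   -0.6 ] -0.045
0.525 [ 0.95 -0.   -1.18] -0.091
0.585 [ 1.47 -0.   -1.72] -0.136
0.645 [ 2.03 -0.   -2.23] -0.182
0.705 [ 2.61 -0.   -2.7 ] -0.227
0.765 [ 3.23 -0.   -3.14] -0.273
0.825 [ 3.86 -0.   -3.54] -0.318
0.885 [ 4.52 -0.   -3.89] -0.364
0.945 [ 5.2  -0.   -4.21] -0.409
1.005 [ 5.9  -0.   -4.49] -0.455
1.065 [ 6.61 -0.   -4.72] -0.5
```

>>> {"api": "carry_out", "payload": {"commands": [0.4,0,-0.6,0,-0.045,0,2,0.9,0,-1.2,0,-0.09,0,2,1.4,0,-1.7,0,-0.135,0,2,2.0,0,-2.2,0,-0.18,0,2,2.6,0,-2.7,0,-0.225,0,2,3.2,0,-3.1,0,-0.27,0,2,3.8,0,-3.5,0,-0.32,0,2,4.5,0,-3.9,0,-0.365,0,2,5.1,0,-4.2,0,-0.41,0,2,5.8,0,-4.5,0,-0.455,0,2,6.5,0,-4.7,0,-0.5,0,2,6.5,0,-4.7,0,-0.5,0,2]}}

```text
time: 11.3
tool_pos: [666.9, -45.3, 203.4]
tcp_rot: [-3.14, 0.499, -0.192]
force: [-2.1, 1.9, 7.1]
grip_width: 9.0
```

```bash
cat > chk.py <<'E'
from mv import *
import sys
s=read_state();T=toolT(s);print(s["time"],s["tool_pos"],s["tcp_rot"],s["force"],s["moment"],s["grip_width"],s["q"].round(2))
b=(T@[0,0,-16,1])[:3]; cx=np.array([np.cos(-.193),np.sin(-.193),0])
# bar start
b0=np.array([576.63,-28.09,123.3]); dx=(b-b0)@cx; dz=b[2]-b0[2]
print("bar d",dx,dz,"lid est",np.arctan2(38+dz,128-dx)-np.arctan2(38,128),"r",np.hypot(38+dz,128-dx))
im=snapshot("side"); crop(im,180,60,370,265,2.9,"s"+sys.argv[1])
im=snapshot("scene"); crop(im,100,100,345,350,2.4,"c"+sys.argv[1])
E
python3 chk.py 8
```

```text
11.3 [666.86196022 -45.28003909 203.35093434] [-3.14038303  0.49874029 -0.19246821] [-2.09489737  1.93334461  7.073342  ] [ 0.2078994   0.73675423 -0.00993425] 9.04460515724441 [-0.12  0.6   1.27  0.04  1.76  0.07]
bar d 99.50688235737944 94.10189694062244 lid est 1.069772954186583 r 135.13981252135528
```

View pics/s8.png

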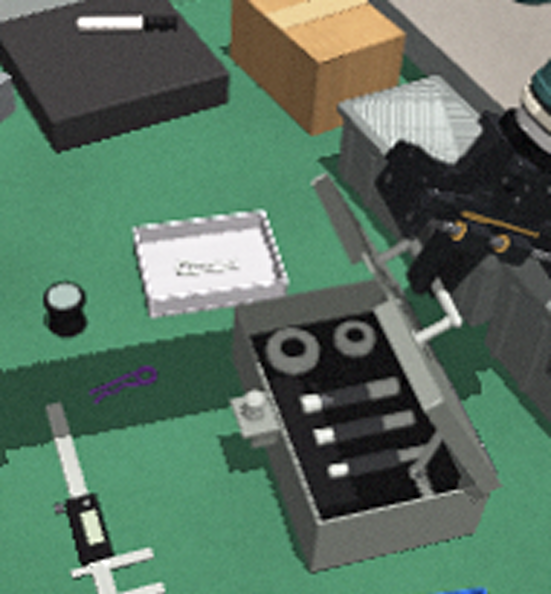

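View pics/c8.png

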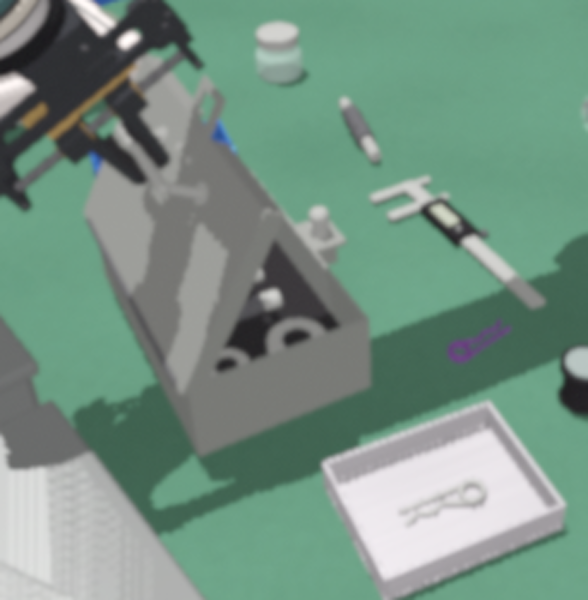

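Run:
```python
from arc2 import *
rows(1.067,[1.09,1.11,1.13,1.15,1.165,1.175],[.5]*6,.5)
```

```text
1.09 [ 0.23 -0.   -0.2 ] -0.0
1.11 [ 0.44 -0.   -0.37] -0.0
1.13 [ 0.65 -0.   -0.53] -0.0
1.15 [ 0.87 -0.   -0.69] -0.0
1.165 [ 1.03 -0.   -0.8 ] -0.0
1.175 [ 1.14 -0.   -0.88] -0.0
```

>>> {"api": "carry_out", "payload": {"commands": [0.2,0,-0.2,0,0,0,2,0.4,0,-0.4,0,0,0,2,0.65,0,-0.55,0,0,0,2,0.85,0,-0.7,0,0,0,2,1.0,0,-0.8,0,0,0,2,1.1,0,-0.85,0,0,0,2,1.1,0,-0.85,0,0,0,2,1.1,0,-0.85,0,0,0,2]}}

```text
time: 12.2
tool_pos: [679.6, -47.7, 205.4]
tcp_rot: [-3.14, 0.496, -0.192]
force: [-0.5, 1.8, 6.4]
grip_width: 9.1
```

```bash
python3 chk.py 9
```

```text
12.2 [679.62204851 -47.72594874 205.43084808] [-3.14043059  0.49620725 -0.19233216] [-0.50366069  1.82527926  6.39047758] [ 0.28372813  0.60046672 -0.12161746] 9.11811759550037 [-0.12  0.62  1.23  0.03  1.78  0.07]
bar d 112.46357840915255 96.20115195348642 lid est 1.1669523915738962 r 135.09748177331548
```

View pics/s9.png

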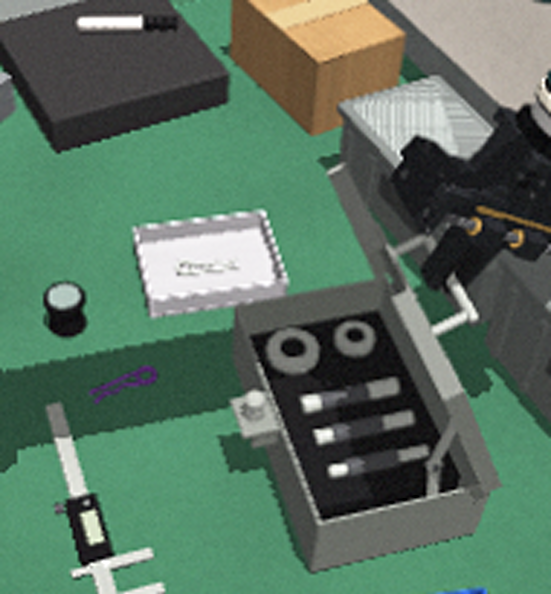

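>>> {"api": "carry_out", "payload": {"commands": [0.1,0,-0.05,0,0,0,2,0.2,0,-0.1,0,0,0,2,0.3,0,-0.12,0,0,0,2,0.3,0,-0.12,0,0,0,2]}}

```text
time: 12.7
tool_pos: [682.1, -48.2, 205.6]
tcp_rot: [-3.14, 0.498, -0.192]
force: [-5.5, 1.4, 9.7]
grip_width: 9.2
```

>>> {"api": "carry_out", "payload": {"commands": [-0.3,0,0.12,0,0,0,2,-0.5,0,0.25,0,0,0,2,-0.7,0,0.4,0,0,0,2,-0.7,0,0.4,0,0,0,2]}}

```text
time: 13.1
tool_pos: [680.2, -47.8, 205.2]
tcp_rot: [-3.14, 0.48, -0.193]
force: [14.3, 0.4, 6.0]
grip_width: 9.2
```

```bash
python3 chk.py 10
```

```text
13.1 [680.21079973 -47.77921968 205.2344551 ] [-3.13969813  0.4804554  -0.19255337] [14.25555671  0.37717083  5.95480556] [-0.04692802 -1.70241084 -0.16958258] 9.196244452976224 [-0.12  0.62  1.24  0.03  1.76  0.07]
bar d 112.82904059410373 96.12298224077513 lid est 1.1695753932867974 r 134.97826630407812
```

View pics/s10.png

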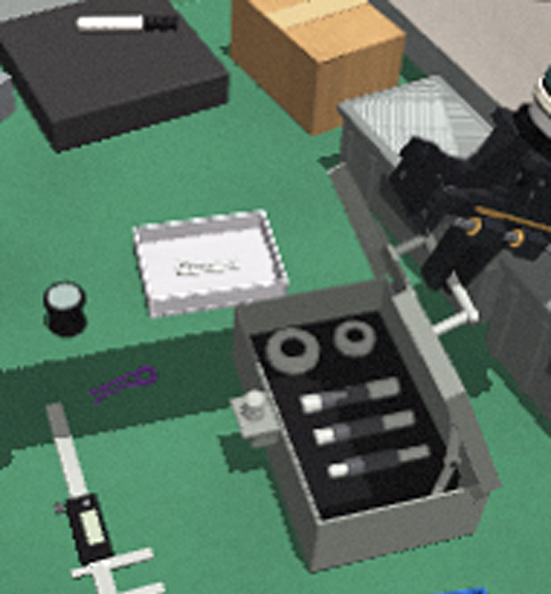

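The lid held at about 1.17 against a 14 N pull back, and the knee in the picture (near 447,470) has folded over, so the stay is locked. I'll ease off, open a little and withdraw along the tool axis.

>>> {"api": "carry_out", "payload": {"commands": [0.3,0,-0.2,0,0,0,2,0.5,0,-0.3,0,0,0,2,0.5,0,-0.3,0,0,0,22,0.5,0,-0.3,0,0,0,22,0.5,0,-0.3,0,0,0,22,0.5,0,-0.3,0,0,0,22]}}

```text
time: 13.8
tool_pos: [679.1, -48.3, 202.0]
tcp_rot: [3.141, 0.5, -0.193]
force: [-0.2, -0.0, 0.6]
grip_width: 19.3
```

```bash
python3 chk.py 11
```

```text
13.8 [679.1427752  -48.32017547 202.04643129] [ 3.14127217  0.50026653 -0.19322977] [-0.24031425 -0.0448729   0.56320595] [-0.1387266  -0.11414353 -0.04076899] 19.295729955387582 [-0.12  0.63  1.24  0.03  1.78  0.07]
bar d 112.16422618271164 92.78570654600672 lid est 1.1617136944394018 r 131.74093050047318
```

Now free of contact. Withdraw along -z of the tool.

>>> {"api": "carry_out", "payload": {"commands": [0,0,-1.5,0,0,0,22,0,0,-4,0,0,0,22,0,0,-7,0,0,0,22,0,0,-10,0,0,0,22,0,0,-10,0,0,0,22]}}

```text
time: 14.4
tool_pos: [728.5, -57.9, 294.5]
tcp_rot: [-3.141, 0.492, -0.193]
force: [-0.0, 0.5, 0.5]
grip_width: 19.5
```

```bash
python3 chk.py 12
```

```text
14.4 [728.53924609 -57.8513304  294.48416059] [-3.14111736  0.49224624 -0.19299157] [-0.03001273  0.52579656  0.47580594] [-0.13011799 -0.18147378 -0.01311392] 19.546921483572103 [-0.13  0.69  0.97  0.03  1.97  0.07]
bar d 162.358832691753 185.28453493571612 lid est 1.434890518706918 r 225.91262232420505
```

View pics/s12.png

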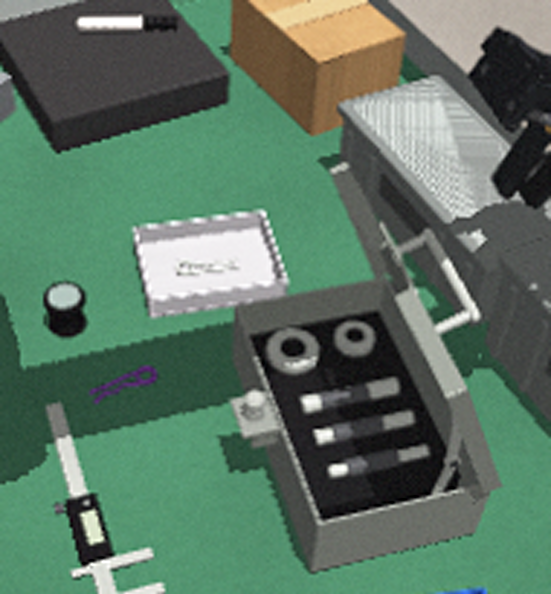

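View pics/c12.png

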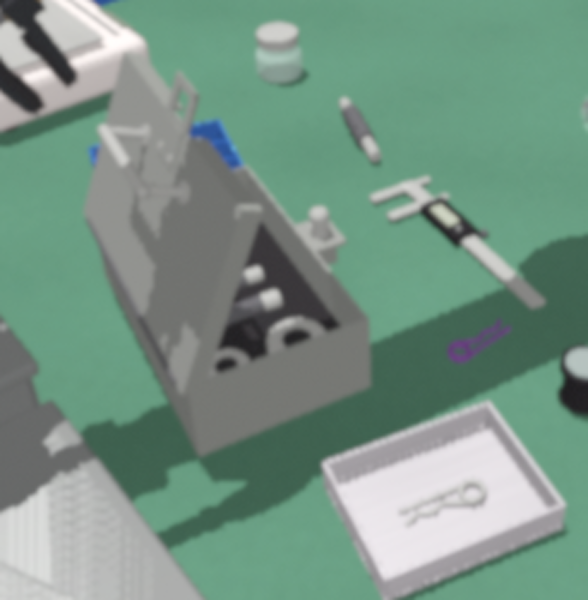

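The lid stands open by itself with its front edge at side crop (335,168), the same place as when it was held. The clip lies in the tray and the gripper is clear of everything, so I'm handing in.

Run:
```python
from bench import *
print(close_job())
```

```text
the job is handed in; nothing more can be done
None
```

The job is handed in: the clip is in the tray and the lid stands open, locked on its stay, at about 14.5 s of the 54 s allowed. `close_job` reports no verdict.

- **Clip:** I pulled the steel clip out of the stud along its leg and laid it in the open metal tray. The wrist picture put its loop at about (-26, 3) mm and its tip at about (32, -6) mm in the tray's frame, lying flat and well inside the walls.
- **Lid:** I raised it by the bar handle, tilting the hand along with it, until the stay's knee went over. It then held at about 1.17 rad against a test pull back of about 14 N. That angle comes from the hand's position.
- **Last checks:** After I let go, the pictures showed the lid where it stood when held. The force on the tool was about zero. I saw no movement of the caliper, plug gauge, magnifier, blue box or the look-alike purple clip, but did not measure their positions. I did not measure the lid angle again after letting go, and the side-view crop after release cut off most of the blue box.

No check failed or disagreed, apart from residuals of 2 to 5 pixels at a few corners in the first fits of the case and tray. The later wrist views agreed with those fits to within about 3 mm.

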